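# Put the serviced sheet winch back together

### The job

Reassemble the sheet winch on the bench: onto the stem of the winch base put first the bearing with the black cage, then the brass spacer ring, then the bearing with the white cage, and last the chromed drum over all of them, wide skirt down. Lower each part gently until it is fully home, upright, and let go of it; never let one drop. Leave the tape roll, grease tin, screw jar and rope block where they are.

Things in the scene. Friction and masses are not known exactly. Their poses are not given: they have to be found in the camera images.
- winch_base: Winch base, fixed: dark wooden pad 120 x 120 x 18 mm; on it a round aluminium plate, 100 mm across, its flat top 28 mm above the bench; from its middle an upright steel stem, 26 mm across, up to 84 mm above the bench, its top 7 mm tapering to 18 mm. A brass pinion 12 mm across, 10 mm high, stands on the plate 31 mm from the axis along +x. Origin: on the stem's axis at bench level; z up.
- lower_bearing: Lower roller bearing, loose, lying flat on the bench: a ring with a BLACK plastic cage and bright steel rollers round its outside; outside diameter 44 to 46 mm, hole 31 mm, height 22 mm. Goes on first, down on the base plate (its underside then 28 mm above the bench). Either way up is alike. Origin: centre of its underside; z up.
- spacer: Spacer, loose, lying flat on the bench: a plain BRASS ring, outside diameter 42 to 44 mm, hole 31 mm, height 12 mm. Goes on second, on top of the black-caged bearing (underside then 50 mm above the bench). Origin: centre of its underside; z up.
- upper_bearing: Upper roller bearing, loose, lying flat on the bench: a ring with a WHITE plastic cage and bright steel rollers round its outside; outside diameter 44 to 46 mm, hole 31 mm, height 18 mm. Goes on third, on top of the spacer (underside then 62 mm above the bench). Origin: centre of its underside; z up.
- drum: Winch drum, loose, upright on the bench: an open chromed sleeve, 66 mm high; skirt at the foot 92 mm across outside, 84 inside, 10 high, then a funnel up to 24 mm height; waist 62 mm; rim at the top (grip it here) 66 to 68 mm across, 10 mm high; bore 54 mm. Goes on last, skirt down on the base plate (underside 28 mm above the bench). Origin: centre of its underside; z up.
- tape_roll: Bystander, loose: a roll of yellow masking tape lying flat, 94 mm in diameter, hole 76 mm, 25 mm high. Leave it. Origin: centre of its underside; z up.
- grease_tin: Bystander, loose: a closed round green tin, 80 mm in diameter, 50 mm high. Leave it. Origin: centre of its underside; z up.
- screw_jar: Bystander, loose: a glass jar of screws with a red lid, 60 mm in diameter, 60 mm high. Leave it. Origin: centre of its underside; z up.
- rope_block: Bystander, loose: a black rope block (pulley) with a blue sheave lying flat, 60 mm in diameter, 27 mm high, its steel shackle reaching 58 mm from the centre along the body's +x. Leave it. Origin: underside, at the sheave's axis; z up.
There are look-alikes about, which are no part of the job. What is shaped like the winch_base but green or pink is not meant.

How it is judged:
By the outcome, as a careful person would: the job done as asked, in the order asked, and still so for the second after the job is handed in, with the robot touching nothing.
It also fails if it takes over 102 s, if anything falls off the work surface, if the arm or the gripper's body presses on something with over 40 N, if the wrist force passes 120 N, or if a joint passes its speed limit or range.

### The arm

A 6-joint arm with a two-finger parallel gripper is mounted at the origin on the work surface. World frame = base frame: x ahead of the robot, y to its left, z up, the work surface at z = 0. Lengths are in m, angles in degrees, forces in N, time in s.
With the tool pointing down it reaches from about 0.3 to 0.75 m from the base axis. Payload 8.5 kg.
Tool frame: the origin (TCP) lies at the very end of the fingers, on their centre line; the grasp point (between the pads) lies 19 mm behind it (env.hold_point_z is the distance from the TCP to the grasp point, in m); z points along the fingers, y is the line along which they close (so a half turn about z gives the same grasp; the last joint's range is limited). The gripper opens to 85 mm and grips with 20 to 120 N. Pads are 22 mm wide; open, the fingers measure 114 mm over their backs; the gripper's body (76 mm by 85 mm) begins 54 mm behind the grasp point. The pads swing forward as they close: fully open they stand 13 mm farther back than shut.
Start: joints at [62.091, 21.807, 74.336, -0, 83.858, -12.336], TCP at [0.148, 0.53, 0.193] pointing down, gripper open.
Joint ranges: [-178.18, 178.18], [-50.72, 133.34], [12.68, 142.11], [-81.47, 261.47], [9.98, 163.14], [-165.26, 165.26]. Speed limits (degrees/s): [136.94, 136.94, 180, 180, 180, 180].

### API

Orientations are given as a 3x3 rotation matrix whose columns are the frame's x, y, z axes.
In Python, from rig import env, optics gives the robot as it stands.
- The arm moves only by the shell command python3 -m jog 'ROWS' [OPENING] [FORCE]. ROWS is JSON, a list of rows, each an object with "linear": the shift along the tool's x, y, z in units of 40 mm (1.0 is 40 mm), a list of three; "roll": the turn about the tool's z in units of 5 degrees (1.0 is 5 degrees). A call has 1 to 12 rows; each row shifts and turns the commanded pose from where the row before left it, along the tool's axes as they then stand; what a row does not reach is not made up. A row lasts 1/12 s, in which the tool goes at most 41.7 mm and 7.16 degrees, less where a joint would pass 70% of its speed; a pose out of reach is approached as far as the arm can. A call is refused whole if a number of a shift passes 1 or a number of a turn 1, either way. A call with a gripper value outside its range is refused whole. OPENING is the opening, from -1 (shut) to 1 (fully open), set as the call begins (- or left out, the last holds). The fingers move at their own pace and stop on an object; FORCE is the grip in N (left out, the last holds). Time passes only in rows, so rows that do not move let the fingers close. It gives the time, the measured TCP pose, the force, the opening and the grip force at its end, in the units of the state.
- env.observe(): the state, without advancing time (a new reading comes with each control period).
- optics.get_image(name): name is "scene" or "top" or "wrist"; returns the picture (480x640x3 uint8, red, green, blue); there is no depth.
- optics.calibration(name): a dict with "fov_y" (degrees; the focal length in pixels is half the picture's height over the tangent of half this angle, whatever the lens; pixels are square), "cx", "cy" (the principal point, pixels), "D" ([k1, k2, p1, p2, k3] as OpenCV has them; the pictures are not rectified), "T" (4x4, takes a point from camera to world coordinates). Camera axes: x right, y down, z forward; pixel columns grow to the right and rows downward; lengths in m; the calibration is good to about 2 mm. A picture is of the moment at which its call begins: read the wrist's pose just before it. calibration takes no time and is no camera call; for the wrist camera it gives the pose at the moment of the call.
- env.close_job(): hands the job in; it is judged then, once.
The state is a dict: "time_s": time; "q": joint angles; "qvel": joint speeds; "joint_efforts": joint torques, N m; "position": TCP position; "tool_rot": TCP orientation; "ft_force": force on the tool from outside, world axes, zero at the start; "wrist_torque": the same for the moment, N m; "grip_width": finger opening in m; "gripper_force": force on a finger pad.
Only numpy, scipy, OpenCV 4.12 (cv2) and the standard library are available. Lean on these libraries where they do the work, as an engineer would, in place of code of your own. Each camera call takes 0.05 s, during which the arm holds its last target. There are 200 camera calls.

## Working session

There is one attempt and no reset: what is moved stays moved. The work goes in short steps, Python scripts to look and compute and a shell command to move; the robot and the scene stay as the last step left them, time stands still between calls to the robot, and variables do not carry over. Pictures are saved under pics/ and viewed, at most 14 in all, crops included, and the job is handed in when it is done.

```bash
ls; mkdir -p pics
python3 - <<'E'
from rig import env, optics
import cv2, numpy as np
s=env.observe(); print({k:np.round(v,3).tolist() for k,v in s.items()}, env.hold_point_z)
for n in ("top","scene"):
    im=optics.get_image(n); cv2.imwrite(f"pics/{n}0.png",im[:,:,::-1]); c=optics.calibration(n); print(n,{k:np.round(v,4).tolist() for k,v in c.items()})
E
```

```text
pics
{'time_s': 0.0, 'q': [62.088, 21.841, 74.386, -0.0, 83.858, -12.336], 'qvel': [-0.016, 0.045, 0.027, 0.043, -0.011, -0.143], 'joint_efforts': [-0.001, -44.846, -23.127, -0.0, 0.005, -0.0], 'position': [0.148, 0.529, 0.193], 'tool_rot': [[-0.963, 0.269, -0.001], [0.269, 0.963, -0.001], [0.0, -0.001, -1.0]], 'ft_force': [-0.086, -0.846, 0.602], 'wrist_torque': [0.014, 0.014, -0.002], 'gripper_force': 0.0, 'grip_width': 0.085} 0.0187
top {'fov_y': 52.6965, 'cx': 318.3473, 'cy': 238.5143, 'D': [-0.1113, 0.0, 0.0, 0.0, 0.0], 'T': [[0.0237, -0.9928, 0.1172, 0.2837], [-0.9997, -0.0238, 0.0012, -0.0141], [0.0016, -0.1172, -0.9931, 1.1559], [0.0, 0.0, 0.0, 1.0]]}
scene {'fov_y': 43.0451, 'cx': 313.6193, 'cy': 234.3612, 'D': [-0.0359, 0.0, 0.0, 0.0, 0.0], 'T': [[-0.0513, 0.6924, -0.7197, 1.3383], [0.9987, 0.0336, -0.0389, 0.0581], [-0.0027, -0.7207, -0.6932, 0.937], [0.0, 0.0, 0.0, 1.0]]}
```

View pics/top0.png

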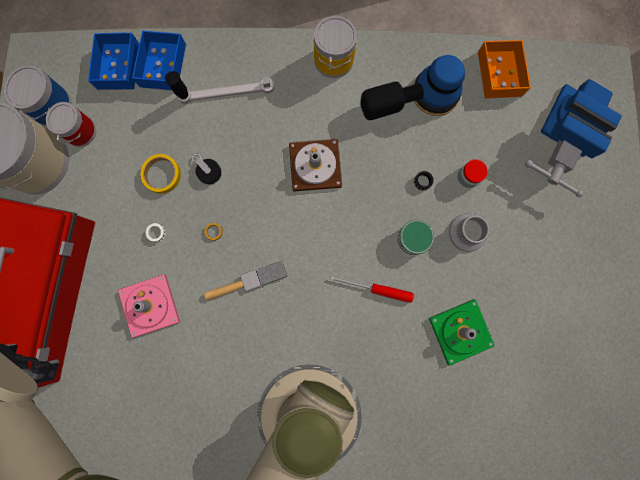

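View pics/scene0.png

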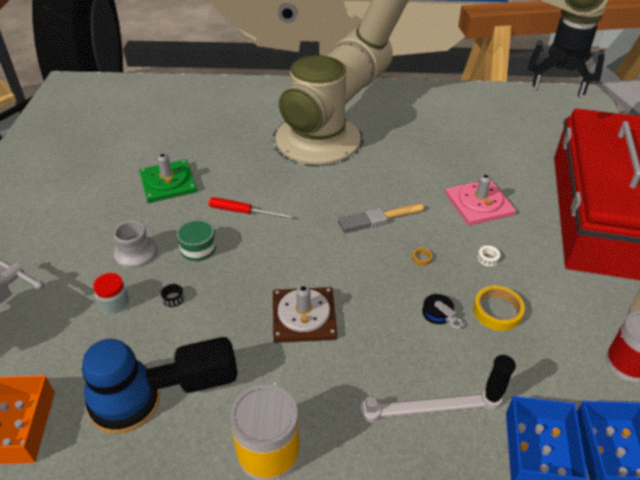

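Top view shows: base, brown, (316,165); black bearing (424,180); brass spacer (213,232); white bearing (155,232); drum (468,232). Bystanders: tape (160,173), rope block (207,170), tin (416,237), jar (475,172).

Look-alikes: the pink (148,306) and green (462,332) bases instead of the brown one. The tape ring (160,173) could be confused with the brass ring, but it is much larger. I choose the brown base (316,165) and the parts listed above.

```bash
cat > h.py <<'E'
from rig import env, optics
import cv2, numpy as np
def K(c,h=480):
    f=h/2/np.tan(np.radians(c["fov_y"])/2); return np.array([[f,0,c["cx"]],[0,f,c["cy"]],[0,0,1]])
def ray(c,px):
    p=cv2.undistortPoints(np.array(px,float).reshape(-1,1,2),K(c),np.array(c["D"]))[:,0]
    T=np.array(c["T"]); return T[:3,3],np.c_[p,np.ones(len(p))]@T[:3,:3].T
def onplane(c,px,z):
    o,d=ray(c,px); return o+d*((z-o[2])/d[:,2])[:,None]
def proj(c,P):
    T=np.linalg.inv(np.array(c["T"])); r,_=cv2.Rodrigues(T[:3,:3])
    return cv2.projectPoints(np.array(P,float).reshape(-1,1,3),r,T[:3,3],K(c),np.array(c["D"]))[0][:,0]
def hull(mask,minarea=20):
    "biggest blob's hull"
    cs,_=cv2.findContours(mask.astype(np.uint8),cv2.RETR_EXTERNAL,cv2.CHAIN_APPROX_NONE)
    return cv2.convexHull(max(cs,key=cv2.contourArea))[:,0]
def circ(P):
    "least-squares circle of xy points"
    P=np.array(P); s=np.linalg.lstsq(np.c_[2*P[:,:2],np.ones(len(P))],(P[:,:2]**2).sum(1),rcond=None)[0]
    return s[:2],np.sqrt(s[2]+s[:2]@s[:2])
def go(x,y,z,yaw=None):
    "shift in tool axes (units) from the measured pose, and the roll that puts tool y along yaw (deg, mod 180)"
    s=env.observe(); R=np.array(s["tool_rot"]); d=R.T@(np.array([x,y,z])-s["position"])/0.04
    r=None
    if yaw is not None:
        now=np.degrees(np.arctan2(R[1,1],R[0,1])); w=(yaw-now+90)%180-90; r=-w/5  # tool z is down
    print("units",np.round(d,2),"roll",r if r is None else round(r,2),"q6",round(s["q"][5],1))
E
python3 - <<'E'
from h import *
c=optics.calibration("top"); im=cv2.imread("pics/top0.png"); hsv=cv2.cvtColor(im,cv2.COLOR_BGR2HSV)
H,S,V=[hsv[:,:,i].astype(int) for i in range(3)]
def box(x,y,r):
    m=np.zeros(im.shape[:2],bool); m[y-r:y+r,x-r:x+r]=1; return m
for n,m,z,f in [("black",box(424,180,14)&(V<60),.022,1),("spacer",box(213,232,14)&(S>110),.012,1),("white",box(155,232,14)&(V>150),.018,1),
  ("base",box(316,165,32)&(S>90)&(V<130),.018,0),("tin",box(416,237,20)&(S>90)&(H>60)&(H<95),.05,1)]:
    P=onplane(c,hull(m),z); print(n,np.round(circ(P)[0],4),round(2*circ(P)[1],4)) if f else print(n,np.round(np.array(cv2.boxPoints(cv2.minAreaRect(P[:,:2].astype(np.float32)))),4).tolist())
print("drum rim",onplane(c,[(474,228)],.066), "stem top",onplane(c,[(315.5,155.5)],.084),"pinion",onplane(c,[(317,150)],.038))
big=np.hstack([cv2.resize(im[y-35:y+35,x-35:x+35],(380,380),interpolation=2) for x,y in [(424,180),(468,232)]])
big2=np.hstack([cv2.resize(im[y-35:y+35,x-35:x+35],(380,380),interpolation=2) for x,y in [(316,165),(185,232)]])
o=np.vstack([big,big2]); cv2.imwrite("pics/crop.png",cv2.resize(o,(600,600)))
w=optics.calibration("wrist"); s=env.observe()
R=np.array(s["tool_rot"]); T=np.array(w["T"]); print("cam in tool",np.round(R.T@(T[:3,3]-s["position"]),4),np.round(R.T@T[:3,:3],3).tolist(),w["fov_y"],w["D"])
go(0.47,-0.18,0.2,0)
E
```

```text
black [ 0.5645 -0.2616] 0.0455
spacer [0.4307 0.2397] 0.0423
white [0.4233 0.3794] 0.048
base [[0.5310999751091003, 0.05209999904036522], [0.5440000295639038, -0.0658000037074089], [0.6643000245094299, -0.05260000005364418], [0.6513000130653381, 0.06530000269412994]]
tin [ 0.4249 -0.2405] 0.0693
drum rim [[ 0.44516306 -0.36995395  0.066     ]] stem top [[ 0.60059766 -0.00179742  0.084     ]] pinion [[ 0.62784533 -0.00450916  0.038     ]]
cam in tool [ 0.0834  0.0006 -0.1811] [[-0.001, -0.947, -0.323], [1.0, -0.001, -0.001], [0.001, -0.323, 0.947]] 60.28615184345225 [-0.0883076  0.         0.         0.         0.       ]
units [-12.53 -14.92  -0.16] roll 14.89 q6 -12.3
```

View pics/crop.png

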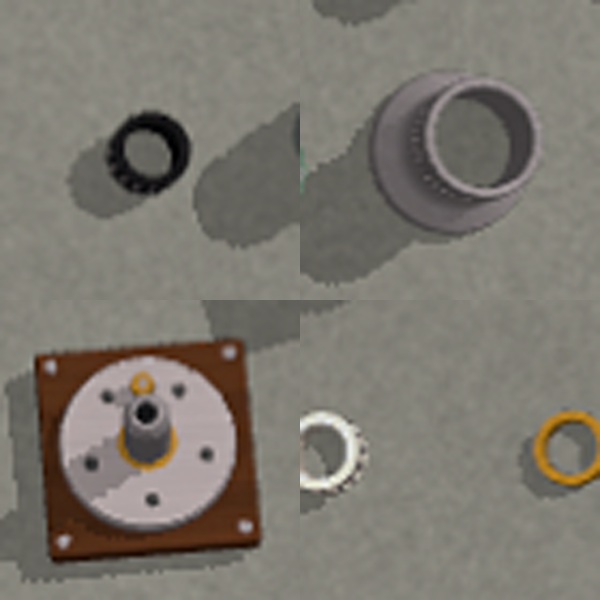

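The crop shows the black-caged ring, the open drum, the brown base with the pinion toward +x, and the white and brass rings, so the choice stands. I go over the black bearing.

```bash
python3 -c "
from h import *
go(0.5645,-0.2616,0.193,96)"
```

```text
units [-1.535e+01 -1.625e+01  1.000e-02] roll -4.31 q6 -12.3
```

```bash
python3 -m jog '[{"linear":[0,0,-0.5],"roll":0},{"linear":[0,0,-0.5],"roll":0},{"linear":[-0.6,-0.65,0],"roll":0},{"linear":[-0.6,-0.65,0],"roll":0},{"linear":[-0.6,-0.65,0],"roll":0},{"linear":[-0.6,-0.65,0],"roll":0},{"linear":[-0.6,-0.65,0],"roll":0},{"linear":[-0.6,-0.65,0],"roll":0},{"linear":[-0.6,-0.65,0],"roll":0},{"linear":[-0.6,-0.65,0],"roll":0},{"linear":[-0.6,-0.65,0],"roll":0},{"linear":[-0.6,-0.65,0],"roll":0}]'
python3 -m jog '[{"linear":[-0.6,-0.65,0],"roll":0},{"linear":[-0.6,-0.65,0],"roll":0},{"linear":[-0.6,-0.65,0],"roll":0},{"linear":[-0.6,-0.65,0],"roll":0},{"linear":[-0.6,-0.65,0],"roll":0},{"linear":[-0.6,-0.65,0],"roll":0},{"linear":[-0.6,-0.65,0],"roll":0},{"linear":[0,0,0.3],"roll":-0.8},{"linear":[0,0,0.3],"roll":-0.8},{"linear":[0,0,0.3],"roll":-0.9},{"linear":[0,0,0.3],"roll":-0.9},{"linear":[0,0,0],"roll":-0.9}]'
python3 -c "
from h import *
go(0.5645,-0.2616,0.16,96)"
```

```text
time_s: 1.1
position: [0.3092, 0.2133, 0.2332]
tool_rot: [[-0.963, 0.268, -0.0], [0.268, 0.963, -0.0], [0.0, -0.0, -1.0]]
ft_force: [0.6, -0.3, -0.8]
grip_width: 0.0856
gripper_force: 0.0
time_s: 2.1
position: [0.4208, -0.0053, 0.1831]
tool_rot: [[-0.994, -0.107, -0.004], [-0.107, 0.994, 0.001], [0.004, 0.002, -1.0]]
ft_force: [0.1, -0.0, 0.8]
grip_width: 0.0856
gripper_force: 0.0
units [-2.89 -6.76  0.55] roll 0.03 q6 -113.1
```

```bash
python3 -m jog '[{"linear":[-0.29,-0.68,0.05],"roll":0},{"linear":[-0.29,-0.68,0.05],"roll":0},{"linear":[-0.29,-0.68,0.05],"roll":0},{"linear":[-0.29,-0.68,0.05],"roll":0},{"linear":[-0.29,-0.68,0.05],"roll":0},{"linear":[-0.29,-0.68,0.05],"roll":0},{"linear":[-0.29,-0.68,0.05],"roll":0},{"linear":[-0.29,-0.68,0.05],"roll":0},{"linear":[-0.29,-0.68,0.05],"roll":0},{"linear":[-0.29,-0.68,0.05],"roll":0},{"linear":[0,0,0],"roll":0},{"linear":[0,0,0],"roll":0}]'
cat >> h.py <<'E'
def wsnap(name):
    c=optics.calibration("wrist"); im=optics.get_image("wrist")[:,:,::-1].copy(); cv2.imwrite(f"pics/{name}.png",im); return c,im
E
python3 - <<'E'
from h import *
go(0.5645,-0.2616,0.16,96)
c,im=wsnap("w1"); print(proj(c,[[.5645,-.2616,.022]]))
E
```

```text
time_s: 3.1
position: [0.5653, -0.2649, 0.164]
tool_rot: [[-0.995, -0.102, -0.002], [-0.102, 0.995, 0.001], [0.001, 0.001, -1.0]]
ft_force: [-0.3, -0.4, -0.1]
grip_width: 0.0855
gripper_force: 0.0
units [0.01 0.08 0.1 ] roll -0.03 q6 -131.8
[[332.56893879 204.2071073 ]]
```

View pics/w1.png

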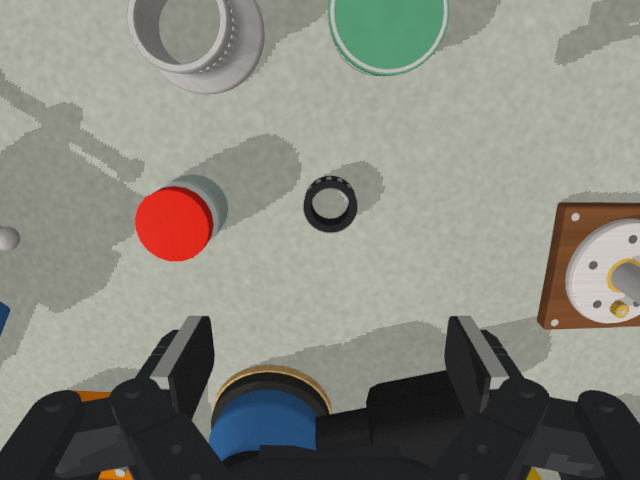

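The wrist view has the black ring at (330,204), and the projection predicted (333,204), so the two agree. The jar at (175,222) is near one finger's side, so I narrow the opening. Next I refine the centre using the far half of the rim, where the top edge forms the outline.

```bash
cat >> h.py <<'E'
def ring(c,mask,z,R):
    "centre of a top rim of radius R at height z from the image-lower (far) part of its outline"
    from scipy.optimize import least_squares
    h=hull(mask); m=h.mean(0); P=onplane(c,h[h[:,1]>m[1]],z)[:,:2]
    s=least_squares(lambda q:np.hypot(*(P-q[:2]).T)-q[2],[*P.mean(0),R]); f=least_squares(lambda q:np.hypot(*(P-q).T)-R,s.x[:2])
    print("free",np.round(s.x,4),"fixedR",np.round(f.x,4),"rms",np.sqrt(np.mean(f.fun**2)).round(5)); return f.x
def box(im,x,y,r):
    m=np.zeros(im.shape[:2],bool); m[max(y-r,0):y+r,max(x-r,0):x+r]=1; return m
E
python3 - <<'E'
from h import *
c=optics.calibration("wrist"); im=cv2.imread("pics/w1.png"); 
p=ring(c,box(im,330,204,34)&(im.max(2)<75),.022,.0225)
go(*p,0.003,96)
hsv=cv2.cvtColor(im,cv2.COLOR_BGR2HSV); ring(c,box(im,175,222,45)&(hsv[:,:,1]>180),.06,.03)
E
```

```text
free [ 0.5666 -0.2626  0.0214] fixedR [ 0.5652 -0.2627] rms 0.00044
units [-0.01  0.03  4.04] roll -0.02 q6 -131.8
free [ 0.5812 -0.3775  0.0289] fixedR [ 0.5797 -0.3777] rms 0.00063
```

```bash
python3 -m jog '[{"linear":[0,0.03,0.5],"roll":0},{"linear":[0,0,0.5],"roll":0},{"linear":[0,0,0.5],"roll":0},{"linear":[0,0,0.5],"roll":0},{"linear":[0,0,0.5],"roll":0},{"linear":[0,0,0.5],"roll":0},{"linear":[0,0,0.5],"roll":0},{"linear":[0,0,0.3],"roll":0},{"linear":[0,0,0.2],"roll":0},{"linear":[0,0,0],"roll":0},{"linear":[0,0,0],"roll":0}]' 0.4 40
python3 -m jog '[{"linear":[0,0,0],"roll":0},{"linear":[0,0,0],"roll":0},{"linear":[0,0,0],"roll":0},{"linear":[0,0,0],"roll":0},{"linear":[0,0,0],"roll":0},{"linear":[0,0,0],"roll":0},{"linear":[0,0,0],"roll":0}]' -1 40
```

```text
time_s: 4.07
position: [0.5655, -0.2624, 0.006]
tool_rot: [[-0.995, -0.104, 0.0], [-0.104, 0.995, -0.0], [-0.0, -0.0, -1.0]]
ft_force: [1.3, -0.7, 0.6]
grip_width: 0.0595
gripper_force: 0.0
time_s: 4.65
position: [0.5654, -0.2629, 0.0054]
tool_rot: [[-0.995, -0.103, 0.0], [-0.103, 0.995, -0.0], [-0.0, -0.0, -1.0]]
ft_force: [-0.0, -0.5, 0.3]
grip_width: 0.0003
gripper_force: 0.0
```

Run:
```python
from h import *
wsnap("w2")
```

```text
(no output)
```

View pics/w2.png

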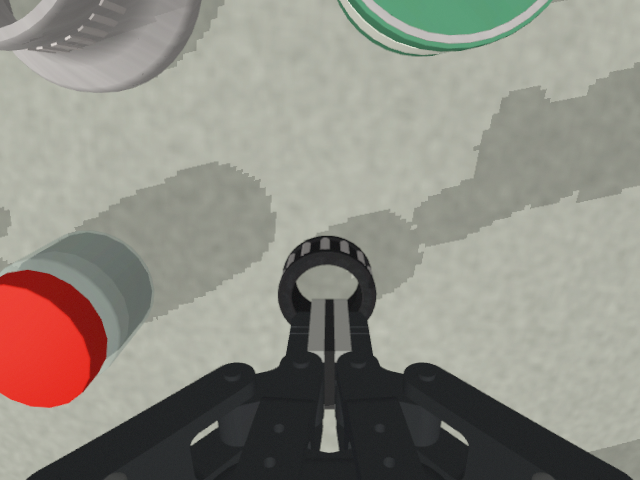

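Run:
```python
from h import *
c=optics.calibration("wrist"); s=env.observe(); R=np.array(s["tool_rot"]); p=np.array(s["position"])
print("tcp px",proj(c,[p,p+R@[0,0,-.019]]), "ring c pred",proj(c,[[.5655,-.2627,.022]]))
print(np.round(R.T@(np.array(c["T"])[:3,3]-p),4),np.round(R.T@np.array(c["T"])[:3,:3],3).tolist())
im=cv2.imread("pics/w2.png"); print(onplane(c,[(278,292),(376,292),(327,237)],.022))
```

```text
tcp px [[328.06135213 278.55252401]
 [327.92686633 296.75525572]] ring c pred [[328.39637065 294.67076641]]
[ 0.0832  0.0007 -0.1811] [[-0.001, -0.947, -0.322], [1.0, -0.001, -0.001], [0.001, -0.322, 0.947]]
[[ 0.56651761 -0.28498849  0.022     ]
 [ 0.5620663  -0.24190975  0.022     ]
 [ 0.5387266  -0.26602699  0.022     ]]
```

The jaws closed fully with nothing between them, and the ring at (328,292) has not moved. The fingertips show at (330,298) in front of the ring, where the projected TCP is (328,278), and their shadow starts above the ring. So the tips are higher than the nominal TCP. I'll reopen and probe downward in small steps, watching the force.

```bash
python3 -m jog '[{"linear":[0,0,0],"roll":0},{"linear":[0,0,0],"roll":0},{"linear":[0,0,0],"roll":0},{"linear":[0,0,0],"roll":0},{"linear":[0,0,0],"roll":0},{"linear":[0,0,0.05],"roll":0},{"linear":[0,0,0.05],"roll":0},{"linear":[0,0,0],"roll":0}]' 0.4 40
python3 - <<'E'
from h import *
wsnap("w3"); im=cv2.imread("pics/w3.png"); cv2.imwrite("pics/w3c.png",im[180:,100:560])
E
```

```text
time_s: 5.37
position: [0.5651, -0.2627, 0.0007]
tool_rot: [[-0.995, -0.103, -0.001], [-0.103, 0.995, 0.001], [0.001, 0.001, -1.0]]
ft_force: [0.0, 0.2, -0.2]
grip_width: 0.0599
gripper_force: 0.0
```

View pics/w3c.png

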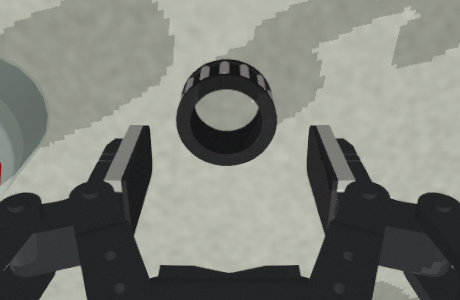

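The crop has the ring at full-image (327,298) and the pad tips at v≈305, 158 px apart for 60 mm. That puts the tips at depth 0.157 m and the ring rim at 0.186 m, so the fingertips sit about 40 mm above where the TCP reads. I go on down carefully.

```bash
python3 -m jog '[{"linear":[0,0,0.1],"roll":0},{"linear":[0,0,0.1],"roll":0},{"linear":[0,0,0.1],"roll":0},{"linear":[0,0,0.1],"roll":0},{"linear":[0,0,0.1],"roll":0},{"linear":[0,0,0],"roll":0},{"linear":[0,0,0],"roll":0}]'
python3 -m jog '[{"linear":[0,0,0.05],"roll":0},{"linear":[0,0,0.05],"roll":0},{"linear":[0,0,0],"roll":0}]'
python3 - <<'E'
from h import *
wsnap("w4"); im=cv2.imread("pics/w4.png"); cv2.imwrite("pics/w4c.png",im[180:,100:560])
E
```

```text
time_s: 6.0
position: [0.5652, -0.2628, -0.019]
tool_rot: [[-0.995, -0.103, -0.0], [-0.103, 0.995, 0.0], [0.0, 0.0, -1.0]]
ft_force: [0.3, -1.0, -0.2]
grip_width: 0.0597
gripper_force: 0.0
time_s: 6.25
position: [0.5652, -0.2628, -0.023]
tool_rot: [[-0.995, -0.103, -0.0], [-0.103, 0.995, 0.0], [0.0, 0.0, -1.0]]
ft_force: [-0.2, 0.4, 0.3]
grip_width: 0.0596
gripper_force: 0.0
```

View pics/w4c.png

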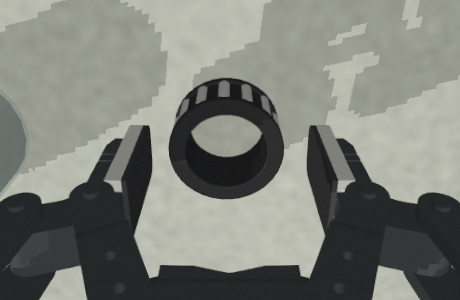

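There is still no contact at TCP −0.023, and the ring is now 113 px wide, so the tips are about level with its top. I continue down in 4 mm steps, then finer.

```bash
python3 -m jog '[{"linear":[0,0,0.1],"roll":0},{"linear":[0,0,0.1],"roll":0},{"linear":[0,0,0.05],"roll":0},{"linear":[0,0,0],"roll":0}]'
python3 -m jog '[{"linear":[0,0,0.05],"roll":0},{"linear":[0,0,0.05],"roll":0},{"linear":[0,0,0],"roll":0}]'
python3 -m jog '[{"linear":[0,0,0.03],"roll":0},{"linear":[0,0,0.03],"roll":0},{"linear":[0,0,0],"roll":0}]'
```

```text
time_s: 6.63
position: [0.565, -0.2627, -0.0334]
tool_rot: [[-0.995, -0.103, -0.001], [-0.103, 0.995, 0.001], [0.001, 0.001, -1.0]]
ft_force: [-0.6, 0.2, -0.1]
grip_width: 0.0597
gripper_force: 0.0
time_s: 6.88
position: [0.5652, -0.2628, -0.0371]
tool_rot: [[-0.995, -0.103, -0.0], [-0.103, 0.995, 0.0], [0.0, 0.0, -1.0]]
ft_force: [-0.2, 0.7, 0.1]
grip_width: 0.0599
gripper_force: 0.0
time_s: 7.13
position: [0.5653, -0.2628, -0.0393]
tool_rot: [[-0.995, -0.103, -0.0], [-0.103, 0.995, 0.0], [0.0, 0.0, -1.0]]
ft_force: [-0.4, 0.1, 0.1]
grip_width: 0.0598
gripper_force: 0.0
```

```bash
python3 -m jog '[{"linear":[0,0,0],"roll":0},{"linear":[0,0,0],"roll":0},{"linear":[0,0,0],"roll":0},{"linear":[0,0,0],"roll":0},{"linear":[0,0,0],"roll":0}]' -1 40
python3 - <<'E'
from h import *
wsnap("w5"); im=cv2.imread("pics/w5.png"); cv2.imwrite("pics/w5c.png",im[180:,100:560])
E
```

```text
time_s: 7.55
position: [0.5655, -0.263, -0.0387]
tool_rot: [[-0.995, -0.103, 0.0], [-0.103, 0.995, -0.0], [-0.0, -0.0, -1.0]]
ft_force: [-0.1, 0.6, 5.5]
grip_width: 0.0432
gripper_force: 40.9
```

View pics/w5c.png

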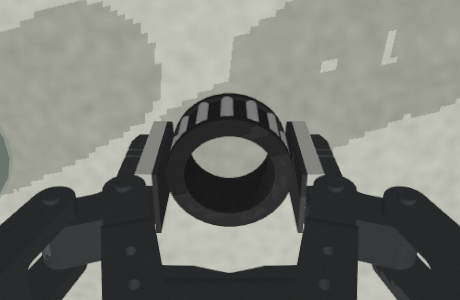

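Gripped: width 43 mm at 41 N, with the ring between the pads around (329,348) in full-image pixels. The true fingertips are thus about 39 mm behind the reported TCP, and the ring's underside is about 39 mm above the TCP. I lift and go near the base for a refined look.

```bash
python3 -m jog '[{"linear":[0,0,-0.1],"roll":0},{"linear":[0,0,-0.3],"roll":0},{"linear":[0,0,-0.5],"roll":0},{"linear":[0,0,-0.6],"roll":0},{"linear":[0,0,-0.7],"roll":0},{"linear":[0,0,-0.7],"roll":0},{"linear":[0,0,-0.5],"roll":0},{"linear":[0,0,0],"roll":0}]' - 40
python3 -c "
from h import *
go(0.5977,-0.0003,0.1,96)"
```

```text
time_s: 8.27
position: [0.5671, -0.264, 0.1024]
tool_rot: [[-0.995, -0.103, 0.007], [-0.103, 0.995, -0.005], [-0.006, -0.006, -1.0]]
ft_force: [-0.2, -0.6, 0.2]
grip_width: 0.0429
gripper_force: 40.7
units [-1.44  6.48  0.03] roll -0.01 q6 -131.7
```

```bash
python3 -m jog '[{"linear":[-0.13,0.3,0],"roll":0},{"linear":[-0.13,0.6,0],"roll":0},{"linear":[-0.13,0.65,0],"roll":0},{"linear":[-0.13,0.65,0],"roll":0},{"linear":[-0.13,0.65,0],"roll":0},{"linear":[-0.13,0.65,0],"roll":0},{"linear":[-0.13,0.65,0],"roll":0},{"linear":[-0.13,0.65,0],"roll":0},{"linear":[-0.13,0.65,0],"roll":0},{"linear":[-0.13,0.6,0],"roll":0},{"linear":[-0.14,0.45,0],"roll":0},{"linear":[0,0,0],"roll":0}]'
python3 -m jog '[{"linear":[0,0,0],"roll":0},{"linear":[0,0,0],"roll":0}]'
python3 - <<'E'
from h import *
go(0.5977,-0.0003,0.1,96); c,im=wsnap("w6"); print(proj(c,[[.5977,-.0003,.028],[.5977,-.0003,.084]]))
E
```

```text
time_s: 9.27
position: [0.595, 0.006, 0.0956]
tool_rot: [[-0.994, -0.107, -0.003], [-0.107, 0.994, 0.002], [0.003, 0.002, -1.0]]
ft_force: [0.0, -0.7, -0.2]
grip_width: 0.0431
gripper_force: 40.7
time_s: 9.43
position: [0.5953, 0.0017, 0.0961]
tool_rot: [[-0.995, -0.103, -0.002], [-0.103, 0.995, 0.0], [0.002, 0.0, -1.0]]
ft_force: [0.4, -0.1, -1.0]
grip_width: 0.0432
gripper_force: 40.7
units [-0.06 -0.06 -0.1 ] roll -0.01 q6 -107.1
[[324.85236212 237.16884869]
 [323.73714081 272.67631015]]
```

View pics/w6.png

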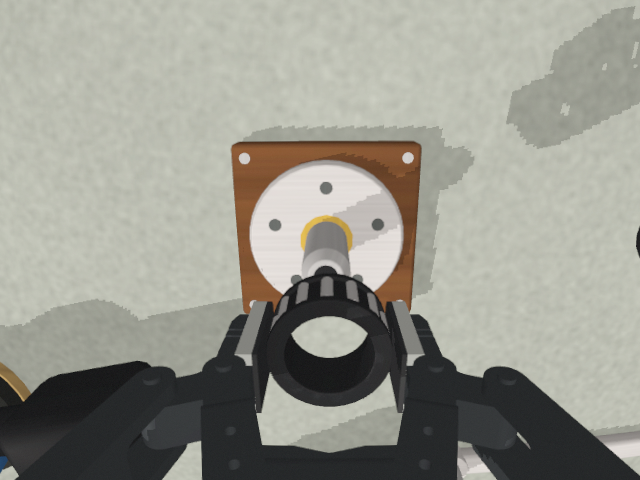

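The picture shows plate centre about (327,234), stem top about (325,270), and the held ring about (330,352). I measure all of these in this one view, so the calibration error cancels.

```bash
cat >> h.py <<'E'
def fit(P,R):
    from scipy.optimize import least_squares
    P=P[:,:2]; s=least_squares(lambda q:np.hypot(*(P-q).T)-R,P.mean(0)+[0,0.001],loss="soft_l1",f_scale=.0005); return np.round(s.x,4),round(float(np.sqrt(np.median(s.fun**2))),5)
E
python3 - <<'E'
from h import *
c=optics.calibration("wrist"); s=env.observe(); im=cv2.imread("pics/w6.png"); g=im.max(2); hsv=cv2.cvtColor(im,cv2.COLOR_BGR2HSV)
us=np.arange(285,376); pts=[]
for u in us:
    col=g[370:440,u]; k=np.argmax(col>120); pts.append((u,370+k-.5))
zt=s["position"][2]+.0387+.022
print("held ring",fit(onplane(c,pts,zt),.0222),circ(onplane(c,pts,zt)),zt, pts[::15])
m=box(im,327,235,85)&(hsv[:,:,1]<40)&(g>150)&(np.indices(g.shape)[0]<285)
h=hull(m); h=h[(h[:,1]<280)]
for lo in (150,190): print("plate",fit(onplane(c,h[h[:,1]>lo],.028),.05),circ(onplane(c,h[h[:,1]>lo],.028)), len(h[h[:,1]>lo]))
col=(hsv[:,:,0]>15)&(hsv[:,:,0]<35)&(hsv[:,:,1]>130)&box(im,327,232,30); ys,xs=np.nonzero(col); print("collar",xs.min(),xs.max(),ys.min(),ys.max())
print(proj(c,[[.5977,-.0003,.084]]),s["position"])
b=(hsv[:,:,1]>110)&(hsv[:,:,0]<15)&box(im,327,235,110); hh=hull(b); print("pad L/R edges",hh[:,0].min(),hh[:,0].max())
E
```

```text
held ring (array([0.5964, 0.0019]), 0.00013) (array([0.59724988, 0.00199011]), np.float64(0.021440160606776257)) 0.15698825471634845 [(np.int64(285), np.float64(390.5)), (np.int64(300), np.float64(400.5)), (np.int64(315), np.float64(405.5)), (np.int64(330), np.float64(406.5)), (np.int64(345), np.float64(404.5)), (np.int64(360), np.float64(399.5)), (np.int64(375), np.float64(389.5))]
plate (array([0.5994, 0.    ]), 0.00036) (array([ 5.98294807e-01, -3.52064971e-05]), np.float64(0.04903826783262945)) 40
plate (array([5.997e-01, 1.000e-04]), 0.00081) (array([5.98468732e-01, 4.31146742e-06]), np.float64(0.049009123518688025)) 22
collar 301 351 216 249
[[324.67211225 272.36634314]] [0.59538618 0.00122727 0.09628825]
pad L/R edges 232 420
```

```bash
python3 -m jog '[{"linear":[-0.03,-0.04,0],"roll":0},{"linear":[0,0,0.2],"roll":0},{"linear":[0,0,0.3],"roll":0},{"linear":[0,0,0.3],"roll":0},{"linear":[0,0,0.2],"roll":0},{"linear":[0,0,0.1],"roll":0},{"linear":[0,0,0],"roll":0},{"linear":[0,0,0],"roll":0}]'
python3 - <<'E'
from h import *
go(.5967,-.0004,-.0107,96); c,im=wsnap("w7")
E
```

```text
time_s: 10.15
position: [0.5973, -0.0, 0.053]
tool_rot: [[-0.995, -0.103, 0.0], [-0.103, 0.995, -0.0], [-0.0, -0.0, -1.0]]
ft_force: [0.3, -1.0, -0.2]
grip_width: 0.0431
gripper_force: 40.7
units [ 0.02 -0.01  1.59] roll -0.02 q6 -107.3
```

View pics/w7.png

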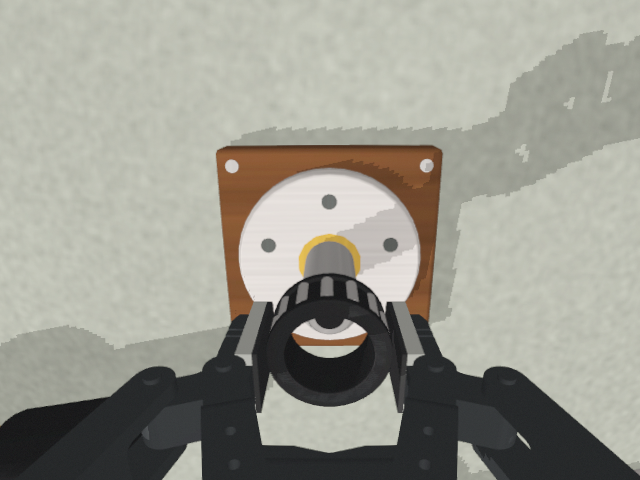

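The plate and collar are at u≈329.5 and the held ring is at u≈330, so they are aligned. I descend while watching the force.

```bash
python3 -m jog '[{"linear":[0,0,0.1],"roll":0},{"linear":[0,0,0.1],"roll":0},{"linear":[0,0,0.1],"roll":0},{"linear":[0,0,0.1],"roll":0},{"linear":[0,0,0.1],"roll":0},{"linear":[0,0,0.1],"roll":0},{"linear":[0,0,0],"roll":0}]'
python3 -m jog '[{"linear":[0,0,0.1],"roll":0},{"linear":[0,0,0.15],"roll":0},{"linear":[0,0,0.15],"roll":0},{"linear":[0,0,0.15],"roll":0},{"linear":[0,0,0.15],"roll":0},{"linear":[0,0,0.1],"roll":0},{"linear":[0,0,0.05],"roll":0},{"linear":[0,0,0],"roll":0},{"linear":[0,0,0],"roll":0}]'
```

```text
time_s: 10.78
position: [0.5967, 0.0003, 0.0279]
tool_rot: [[-0.995, -0.103, -0.002], [-0.103, 0.995, 0.0], [0.001, 0.0, -1.0]]
ft_force: [0.1, -0.2, 0.6]
grip_width: 0.043
gripper_force: 40.7
time_s: 11.53
position: [0.5972, 0.0002, -0.005]
tool_rot: [[-0.995, -0.103, 0.0], [-0.103, 0.995, -0.0], [-0.0, -0.0, -1.0]]
ft_force: [0.1, 0.4, -1.0]
grip_width: 0.0427
gripper_force: 40.7
```

Now the last ~5.5 mm, finely.

```bash
python3 -m jog '[{"linear":[0,0,0.04],"roll":0},{"linear":[0,0,0.03],"roll":0},{"linear":[0,0,0.03],"roll":0},{"linear":[0,0,0],"roll":0}]'
python3 -m jog '[{"linear":[0,0,0.02],"roll":0},{"linear":[0,0,0.02],"roll":0},{"linear":[0,0,0],"roll":0},{"linear":[0,0,0],"roll":0}]'
python3 -c "
from h import *
print(env.observe()['ft_force'],env.observe()['position'])"
```

```text
time_s: 11.87
position: [0.5971, 0.0002, -0.0093]
tool_rot: [[-0.995, -0.103, -0.0], [-0.103, 0.995, 0.0], [0.0, 0.0, -1.0]]
ft_force: [-0.3, -0.8, 0.3]
grip_width: 0.0431
gripper_force: 40.7
time_s: 12.2
position: [0.5972, 0.0002, -0.0107]
tool_rot: [[-0.995, -0.103, 0.0], [-0.103, 0.995, -0.0], [-0.0, -0.0, -1.0]]
ft_force: [0.5, -0.4, -0.1]
grip_width: 0.0429
gripper_force: 40.7
[ 0.52946708 -0.38043668 -0.10446556] [ 5.97182812e-01  2.01058258e-04 -1.06501250e-02]
```

```bash
for i in 1 2; do python3 -m jog '[{"linear":[0,0,0.015],"roll":0},{"linear":[0,0,0.015],"roll":0},{"linear":[0,0,0],"roll":0}]' | egrep 'pos|ft'; done
```

```text
position: [0.5972, 0.0002, -0.0107]
ft_force: [-4.0, 0.6, 9.2]
position: [0.5973, 0.0002, -0.0108]
ft_force: [-7.4, 0.6, 19.8]
```

Contact came at exactly TCP −0.0107, so the bearing is home. I relieve the push, release and rise.

```bash
python3 -m jog '[{"linear":[0,0,-0.04],"roll":0},{"linear":[0,0,0],"roll":0}]' | egrep 'pos|ft'
python3 -m jog '[{"linear":[0,0,0],"roll":0},{"linear":[0,0,0],"roll":0},{"linear":[0,0,0],"roll":0},{"linear":[0,0,-0.1],"roll":0},{"linear":[0,0,-0.3],"roll":0},{"linear":[0,0,-0.6],"roll":0},{"linear":[0,0,-0.6],"roll":0},{"linear":[0,0,-0.6],"roll":0},{"linear":[0,0,-0.6],"roll":0},{"linear":[0,0,-0.6],"roll":0},{"linear":[0,0,0],"roll":0},{"linear":[0,0,0],"roll":0}]' 0.4 40
python3 - <<'E'
from h import *
go(.4307-.0012,.2397,.13,96); c,im=wsnap("w8"); cv2.imwrite("pics/w8c.png",im[160:400,200:460])
E
```

```text
position: [0.5975, 0.0002, -0.0107]
ft_force: [-3.5, -0.1, 10.9]
time_s: 13.87
position: [0.5976, 0.0001, 0.1257]
tool_rot: [[-0.995, -0.103, 0.002], [-0.103, 0.995, -0.0], [-0.002, -0.001, -1.0]]
ft_force: [-0.8, 0.0, -0.9]
grip_width: 0.0597
gripper_force: 0.0
units [ 3.56  6.39 -0.12] roll -0.01 q6 -107.3
```

View pics/w8c.png

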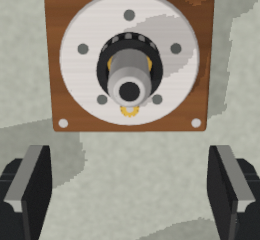

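The crop shows the black-caged bearing flat on the plate, around the stem at (130,65). Now the spacer.

```bash
python3 -m jog '[{"linear":[0.3,0.53,0],"roll":0},{"linear":[0.3,0.53,0],"roll":0},{"linear":[0.3,0.53,0],"roll":0},{"linear":[0.3,0.53,0],"roll":0},{"linear":[0.3,0.53,0],"roll":0},{"linear":[0.3,0.53,0],"roll":0},{"linear":[0.3,0.53,0],"roll":0},{"linear":[0.3,0.53,0],"roll":0},{"linear":[0.3,0.53,0],"roll":0},{"linear":[0.3,0.53,0],"roll":0},{"linear":[0.3,0.53,0],"roll":0},{"linear":[0.26,0.56,0],"roll":0}]'
python3 -m jog '[{"linear":[0,0,0.3],"roll":0},{"linear":[0,0,0.3],"roll":0},{"linear":[0,0,0],"roll":0},{"linear":[0,0,0],"roll":0}]' | grep pos
python3 - <<'E'
from h import *
c,im=wsnap("w9"); hsv=cv2.cvtColor(im,cv2.COLOR_BGR2HSV); u,v=proj(c,[[.4307,.2397,.012]])[0].astype(int); print(u,v)
m=box(im,u,v,50)&(hsv[:,:,1]>110)&(hsv[:,:,0]<35)&(hsv[:,:,0]>8); h=hull(m); print(h.min(0),h.max(0))
p=ring(c,m,.012,.0215); s=env.observe(); print(s["position"]); go(p[0],p[1],-.0385,96)
E
```

```text
time_s: 14.92
position: [0.4275, 0.2403, 0.1233]
tool_rot: [[-0.995, -0.103, -0.003], [-0.103, 0.995, -0.001], [0.003, -0.0, -1.0]]
ft_force: [0.5, -0.4, 0.4]
grip_width: 0.0596
gripper_force: 0.0
position: [0.4285, 0.2395, 0.0996]
328 228
[301 196] [361 256]
free [0.4303 0.2414 0.0208] fixedR [0.4294 0.2412] rms 0.00028
[0.42900527 0.23951902 0.10018962]
units [-0.02  0.04  3.47] roll -0.02 q6 -80.6
```

```bash
python3 -m jog '[{"linear":[-0.02,0.04,0.4],"roll":0},{"linear":[0,0,0.5],"roll":0},{"linear":[0,0,0.5],"roll":0},{"linear":[0,0,0.5],"roll":0},{"linear":[0,0,0.5],"roll":0},{"linear":[0,0,0.4],"roll":0},{"linear":[0,0,0.3],"roll":0},{"linear":[0,0,0.2],"roll":0},{"linear":[0,0,0.16],"roll":0},{"linear":[0,0,0],"roll":0},{"linear":[0,0,0],"roll":0}]' | egrep 'pos|ft'
python3 -m jog '[{"linear":[0,0,0],"roll":0},{"linear":[0,0,0],"roll":0},{"linear":[0,0,0],"roll":0},{"linear":[0,0,0],"roll":0},{"linear":[0,0,0],"roll":0}]' -1 40
```

```text
position: [0.4301, 0.2414, -0.0375]
ft_force: [-0.9, 0.7, -0.7]
time_s: 16.63
position: [0.4302, 0.2416, -0.0369]
tool_rot: [[-0.995, -0.103, 0.002], [-0.103, 0.995, 0.0], [-0.002, 0.0, -1.0]]
ft_force: [-1.1, -0.0, 5.2]
grip_width: 0.0395
gripper_force: 40.2
```

```bash
python3 -m jog '[{"linear":[0,0,-0.1],"roll":0},{"linear":[0,0,-0.3],"roll":0},{"linear":[0,0,-0.5],"roll":0},{"linear":[0,0,-0.6],"roll":0},{"linear":[0,0,-0.7],"roll":0},{"linear":[0,0,-0.7],"roll":0},{"linear":[0,0,-0.5],"roll":0},{"linear":[0,0,0],"roll":0},{"linear":[0,0,0],"roll":0}]' - 40
python3 -c "
from h import *
go(0.5965,-0.0003,0.1,96)"
```

```text
time_s: 17.38
position: [0.43, 0.2415, 0.0991]
tool_rot: [[-0.995, -0.103, 0.002], [-0.103, 0.995, 0.001], [-0.002, 0.0, -1.0]]
ft_force: [-0.3, 0.1, -0.7]
grip_width: 0.0397
gripper_force: 40.6
units [-3.51 -6.44 -0.02] roll -0.01 q6 -80.4
```

```bash
python3 -m jog '[{"linear":[-0.2,-0.35,0],"roll":0},{"linear":[-0.32,-0.58,0],"roll":0},{"linear":[-0.32,-0.58,0],"roll":0},{"linear":[-0.32,-0.58,0],"roll":0},{"linear":[-0.32,-0.58,0],"roll":0},{"linear":[-0.32,-0.58,0],"roll":0},{"linear":[-0.32,-0.58,0],"roll":0},{"linear":[-0.32,-0.58,0],"roll":0},{"linear":[-0.32,-0.58,0],"roll":0},{"linear":[-0.32,-0.58,0],"roll":0},{"linear":[-0.32,-0.58,0],"roll":0},{"linear":[-0.11,-0.29,0],"roll":0}]' | grep pos
python3 -m jog '[{"linear":[0,0,0],"roll":0},{"linear":[0,0,0],"roll":0},{"linear":[0,0,0],"roll":0}]' | grep pos
cat >> h.py <<'E'
def held(c,im,s,zu,hgt,lo=365):
    "held ring centre from its lower arc; zu = height of its underside over the TCP"
    g=im.max(2); hsv=cv2.cvtColor(im,cv2.COLOR_BGR2HSV); pts=[]
    bg=(hsv[:,:,1]<45)&(g>120)&(g<215)
    for u in range(297,364):
        r=bg[lo:445,u]; k=[i for i in range(len(r)-6) if r[i:i+6].all()]
        if k: pts.append((u,lo+k[0]-.5))
    P=onplane(c,pts,s["position"][2]+zu+hgt); print("held n",len(pts),"px",pts[::12],"circle",circ(P)[0].round(4),circ(P)[1].round(4)); return P
def plate(c,im,vmax,lo=150):
    hsv=cv2.cvtColor(im,cv2.COLOR_BGR2HSV); u,v=proj(c,[[.598,0,.028]])[0].astype(int)
    m=box(im,u,v,105)&(hsv[:,:,1]<40)&(im.max(2)>175)&(np.indices(m0:=im.shape[:2])[0]<vmax)
    h=hull(m); h=h[h[:,1]<vmax-4]; P=onplane(c,h,.028); print("plate",circ(P)[0].round(4),circ(P)[1].round(4),"fixed",fit(P,.049))
E
python3 - <<'E'
from h import *
s=env.observe(); c,im=wsnap("w10"); print(s["position"])
P=held(c,im,s,.0369,.012); print(fit(P,.0213)); plate(c,im,280)
E
```

```text
position: [0.5968, -0.0027, 0.0964]
position: [0.595, 0.0007, 0.0975]
[0.5950433  0.0007257  0.09751184]
held n 67 px [(297, 372.5), (309, 377.5), (321, 380.5), (333, 381.5), (345, 378.5), (357, 375.5)] circle [0.5957 0.0012] 0.0207
(array([0.5951, 0.0012]), 0.00011)
plate [ 0.5993 -0.    ] 0.0485 fixed (array([ 6.e-01, -1.e-04]), 0.0002)
```

View pics/w10.png

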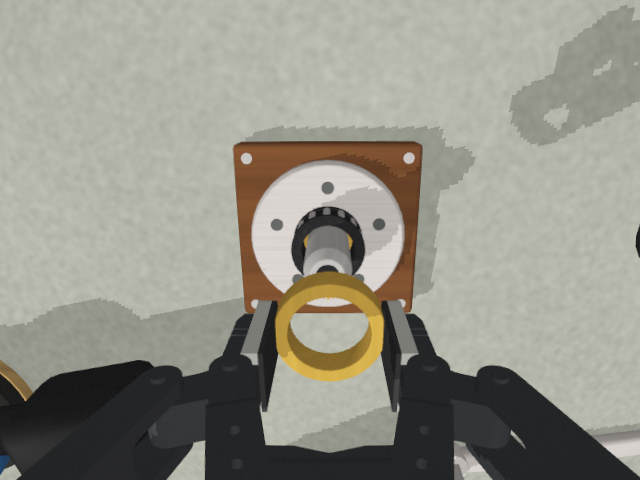

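The spacer is held level at (330,327), with the stem top at (328,272) beyond it. I correct by about (+2.5, −1.1) mm and lower.

```bash
python3 -m jog '[{"linear":[-0.06,-0.035,0],"roll":0},{"linear":[0,0,0.2],"roll":0},{"linear":[0,0,0.3],"roll":0},{"linear":[0,0,0.3],"roll":0},{"linear":[0,0,0.2],"roll":0},{"linear":[0,0,0.1],"roll":0},{"linear":[0,0,0],"roll":0},{"linear":[0,0,0],"roll":0}]' | egrep 'pos|ft'
python3 - <<'E'
from h import *
s=env.observe(); c,im=wsnap("w11"); P=held(c,im,s,.0369,.012); plate(c,im,290); go(.5975,-.0004,.0131,96)
E
```

```text
position: [0.5987, -0.0014, 0.0543]
ft_force: [0.5, -0.2, -0.4]
held n 67 px [(297, 372.5), (309, 377.5), (321, 380.5), (333, 381.5), (345, 378.5), (357, 374.5)] circle [ 0.5996 -0.0008] 0.0204
plate [ 0.5992 -0.    ] 0.0485 fixed (array([ 5.998e-01, -1.000e-04]), 0.00025)
units [0.03 0.03 1.04] roll -0.01 q6 -107.4
```

```bash
python3 -m jog '[{"linear":[0.02,0.02,0.1],"roll":0},{"linear":[0,0,0.1],"roll":0},{"linear":[0,0,0.1],"roll":0},{"linear":[0,0,0.1],"roll":0},{"linear":[0,0,0.1],"roll":0},{"linear":[0,0,0],"roll":0}]' | egrep 'pos|ft'
python3 -m jog '[{"linear":[0,0,0.1],"roll":0},{"linear":[0,0,0.1],"roll":0},{"linear":[0,0,0.1],"roll":0},{"linear":[0,0,0.05],"roll":0},{"linear":[0,0,0.05],"roll":0},{"linear":[0,0,0],"roll":0},{"linear":[0,0,0],"roll":0}]' | egrep 'pos|ft'
python3 -m jog '[{"linear":[0,0,0.03],"roll":0},{"linear":[0,0,0.02],"roll":0},{"linear":[0,0,0],"roll":0},{"linear":[0,0,0],"roll":0}]' | egrep 'pos|ft'
```

```text
position: [0.5972, -0.0007, 0.0331]
ft_force: [-0.9, 0.2, -0.4]
position: [0.5977, -0.0008, 0.0181]
ft_force: [-0.1, -0.7, -0.5]
position: [0.5977, -0.0007, 0.0161]
ft_force: [0.5, 0.9, -0.4]
```

```bash
for i in 1; do python3 -m jog '[{"linear":[0,0,0.02],"roll":0},{"linear":[0,0,0.02],"roll":0},{"linear":[0,0,0],"roll":0}]' | egrep 'pos|ft'; done
for i in 1 2; do python3 -m jog '[{"linear":[0,0,0.02],"roll":0},{"linear":[0,0,0],"roll":0},{"linear":[0,0,0],"roll":0}]' | egrep 'pos|ft'; done
```

```text
position: [0.5975, -0.0007, 0.0143]
ft_force: [-0.3, -0.4, -0.8]
position: [0.5976, -0.0008, 0.0137]
ft_force: [-0.1, -0.1, -0.8]
position: [0.5978, -0.0008, 0.0132]
ft_force: [-2.2, 0.7, 2.3]
```

```bash
python3 -m jog '[{"linear":[0,0,0.02],"roll":0},{"linear":[0,0,0],"roll":0},{"linear":[0,0,0],"roll":0}]' | egrep 'pos|ft'
python3 -m jog '[{"linear":[0,0,0],"roll":0},{"linear":[0,0,0],"roll":0},{"linear":[0,0,0],"roll":0},{"linear":[0,0,-0.1],"roll":0},{"linear":[0,0,-0.3],"roll":0},{"linear":[0,0,-0.6],"roll":0},{"linear":[0,0,-0.6],"roll":0},{"linear":[0,0,-0.6],"roll":0},{"linear":[0,0,-0.6],"roll":0},{"linear":[0,0,0],"roll":0},{"linear":[0,0,0],"roll":0}]' 0.4 40
python3 - <<'E'
from h import *
s=env.observe(); c,im=wsnap("w12"); go(.4233-.001,.3794,.1,96); hsv=cv2.cvtColor(im,cv2.COLOR_BGR2HSV)
u,v=proj(c,[[.5983,0,.062]])[0]; m=box(im,int(u),int(v),45)&(hsv[:,:,1]>110)&(hsv[:,:,0]<35)&(hsv[:,:,0]>14); h=hull(m); print(u,v,h.min(0),h.max(0)); ring(c,m,.062,.0213)
E
```

```text
position: [0.5978, -0.0008, 0.0131]
ft_force: [-3.1, 0.9, 8.5]
time_s: 22.73
position: [0.5981, -0.0008, 0.1253]
tool_rot: [[-0.995, -0.103, 0.003], [-0.103, 0.995, -0.001], [-0.003, -0.001, -1.0]]
ft_force: [-0.6, 1.0, 0.4]
grip_width: 0.0598
gripper_force: 0.0
units [3.37 9.9  0.6 ] roll -0.01 q6 -107.3
329.75313423303186 236.21285908112876 [297 199] [363 264]
free [ 5.977e-01 -3.000e-04  2.090e-02] fixedR [ 5.972e-01 -4.000e-04] rms 0.0003
```

The spacer top fits height 62 mm and is centred on the stem, so it is home. Now the white bearing.

```bash
python3 -m jog '[{"linear":[0.19,0.5,0],"roll":0},{"linear":[0.2,0.6,0],"roll":0},{"linear":[0.2,0.6,0],"roll":0},{"linear":[0.2,0.6,0],"roll":0},{"linear":[0.2,0.6,0],"roll":0},{"linear":[0.2,0.6,0],"roll":0},{"linear":[0.2,0.6,0],"roll":0},{"linear":[0.2,0.6,0],"roll":0},{"linear":[0.2,0.6,0],"roll":0},{"linear":[0.2,0.6,0],"roll":0},{"linear":[0.2,0.6,0],"roll":0},{"linear":[0.2,0.6,0],"roll":0}]' | grep pos
python3 -m jog '[{"linear":[0.2,0.6,0],"roll":0},{"linear":[0.2,0.6,0],"roll":0},{"linear":[0.2,0.6,0],"roll":0},{"linear":[0.2,0.6,0],"roll":0},{"linear":[0.18,0.4,0],"roll":0},{"linear":[0,0,0.3],"roll":0},{"linear":[0,0,0.3],"roll":0},{"linear":[0,0,0],"roll":0},{"linear":[0,0,0],"roll":0}]' | grep pos
python3 - <<'E'
from h import *
c,im=wsnap("w13"); hsv=cv2.cvtColor(im,cv2.COLOR_BGR2HSV); u,v=proj(c,[[.4233,.3794,.018]])[0].astype(int); print(u,v)
m=box(im,u,v,50)&(hsv[:,:,1]<30)&(hsv[:,:,2]>205); h=hull(m); print(h.min(0),h.max(0))
p=ring(c,m,.018,.0218); go(p[0],p[1],-.0382,96)
E
```

```text
position: [0.4719, 0.2727, 0.1227]
position: [0.4221, 0.3788, 0.0989]
329 229
[301 200] [366 262]
free [0.4244 0.3824 0.0217] fixedR [0.4242 0.3824] rms 7e-05
units [-0.05  0.08  3.45] roll -0.02 q6 -66.0
```

```bash
python3 -m jog '[{"linear":[-0.03,0.08,0.4],"roll":0},{"linear":[0,0,0.5],"roll":0},{"linear":[0,0,0.5],"roll":0},{"linear":[0,0,0.5],"roll":0},{"linear":[0,0,0.5],"roll":0},{"linear":[0,0,0.4],"roll":0},{"linear":[0,0,0.3],"roll":0},{"linear":[0,0,0.2],"roll":0},{"linear":[0,0,0.14],"roll":0},{"linear":[0,0,0],"roll":0},{"linear":[0,0,0],"roll":0}]' | egrep 'pos|ft'
python3 -m jog '[{"linear":[0,0,0],"roll":0},{"linear":[0,0,0],"roll":0},{"linear":[0,0,0],"roll":0},{"linear":[0,0,0],"roll":0},{"linear":[0,0,0],"roll":0}]' -1 40
python3 -m jog '[{"linear":[0,0,-0.1],"roll":0},{"linear":[0,0,-0.3],"roll":0},{"linear":[0,0,-0.5],"roll":0},{"linear":[0,0,-0.6],"roll":0},{"linear":[0,0,-0.7],"roll":0},{"linear":[0,0,-0.7],"roll":0},{"linear":[0,0,-0.5],"roll":0},{"linear":[0,0,0],"roll":0},{"linear":[0,0,0],"roll":0}]' - 40
python3 -c "
from h import *
go(0.5975,-0.0003,0.1,96)"
```

```text
position: [0.4239, 0.3826, -0.037]
ft_force: [-0.3, 0.1, 0.4]
time_s: 25.92
position: [0.4241, 0.3828, -0.0362]
tool_rot: [[-0.995, -0.103, 0.002], [-0.103, 0.995, 0.001], [-0.002, 0.001, -1.0]]
ft_force: [-1.2, -0.6, 6.2]
grip_width: 0.0426
gripper_force: 40.2
time_s: 26.67
position: [0.4238, 0.3827, 0.0996]
tool_rot: [[-0.995, -0.103, 0.002], [-0.103, 0.995, 0.001], [-0.002, 0.001, -1.0]]
ft_force: [-0.4, 0.3, -0.6]
grip_width: 0.0426
gripper_force: 40.6
units [-3.33 -9.97 -0.01] roll -0.01 q6 -65.7
```

```bash
python3 -m jog '[{"linear":[-0.19,-0.5,0],"roll":0},{"linear":[-0.2,-0.6,0],"roll":0},{"linear":[-0.2,-0.6,0],"roll":0},{"linear":[-0.2,-0.6,0],"roll":0},{"linear":[-0.2,-0.6,0],"roll":0},{"linear":[-0.2,-0.6,0],"roll":0},{"linear":[-0.2,-0.6,0],"roll":0},{"linear":[-0.2,-0.6,0],"roll":0},{"linear":[-0.2,-0.6,0],"roll":0},{"linear":[-0.2,-0.6,0],"roll":0},{"linear":[-0.2,-0.6,0],"roll":0},{"linear":[-0.2,-0.6,0],"roll":0}]' | grep pos
python3 -m jog '[{"linear":[-0.2,-0.6,0],"roll":0},{"linear":[-0.2,-0.6,0],"roll":0},{"linear":[-0.2,-0.6,0],"roll":0},{"linear":[-0.2,-0.6,0],"roll":0},{"linear":[-0.14,-0.47,0],"roll":0},{"linear":[0,0,0],"roll":0},{"linear":[0,0,0],"roll":0},{"linear":[0,0,0],"roll":0}]' - 40
python3 - <<'E'
from h import *
s=env.observe(); c,im=wsnap("w14"); print(s["position"])
hsv=cv2.cvtColor(im,cv2.COLOR_BGR2HSV); col=(hsv[370:440,297:364:11]); print(col[::6,3].tolist())
# lower rim of held white ring: last bright pixel in each column
pts=[]
for u in range(297,364):
    g=im[340:440,u].min(1).astype(int); d=np.diff(cv2.GaussianBlur(g.astype(np.float32)[:,None],(1,5),0)[:,0]); k=np.argmin(d[20:])+20; pts.append((u,340+k+.5))
print(pts[::9]); P=onplane(c,pts,s["position"][2]+.0362+.018); print(circ(P),fit(P,.0217)); plate(c,im,280)
E
```

```text
position: [0.5476, 0.1087, 0.0971]
time_s: 28.33
position: [0.5964, 0.0003, 0.0975]
tool_rot: [[-0.995, -0.103, -0.002], [-0.103, 0.995, 0.001], [0.002, 0.001, -1.0]]
ft_force: [-0.9, 0.8, 0.0]
grip_width: 0.0423
gripper_force: 40.7
[5.96378414e-01 2.93786935e-04 9.75224367e-02]
[[21, 27, 162], [20, 28, 162], [37, 9, 246], [34, 15, 245], [35, 17, 180], [35, 17, 177], [37, 18, 181], [35, 17, 181], [35, 17, 177], [35, 16, 175], [35, 19, 146], [35, 19, 149]]
[(297, np.float64(384.5)), (306, np.float64(388.5)), (315, np.float64(390.5)), (324, np.float64(391.5)), (333, np.float64(391.5)), (342, np.float64(390.5)), (351, np.float64(388.5)), (360, np.float64(384.5))]
(array([0.59725713, 0.00072975]), np.float64(0.02144992016771865)) (array([0.597 , 0.0007]), 0.00012)
plate [ 0.5995 -0.    ] 0.0483 fixed (array([ 6.003e-01, -2.000e-04]), 0.00026)
```

```bash
python3 -m jog '[{"linear":[-0.025,-0.02,0],"roll":0},{"linear":[0,0,0.2],"roll":0},{"linear":[0,0,0.3],"roll":0},{"linear":[0,0,0.3],"roll":0},{"linear":[0,0,0.2],"roll":0},{"linear":[0,0,0.1],"roll":0},{"linear":[0,0,0],"roll":0},{"linear":[0,0,0],"roll":0}]' | egrep 'pos|ft'
python3 -m jog '[{"linear":[0,0,0.1],"roll":0},{"linear":[0,0,0.1],"roll":0},{"linear":[0,0,0.1],"roll":0},{"linear":[0,0,0],"roll":0},{"linear":[0,0,0],"roll":0}]' | egrep 'pos|ft'
python3 -m jog '[{"linear":[0,0,0.1],"roll":0},{"linear":[0,0,0.1],"roll":0},{"linear":[0,0,0.05],"roll":0},{"linear":[0,0,0],"roll":0},{"linear":[0,0,0],"roll":0}]' | egrep 'pos|ft'
```

```text
position: [0.5984, -0.001, 0.0547]
ft_force: [0.0, 0.6, -0.3]
position: [0.5982, -0.0011, 0.0423]
ft_force: [0.5, -0.4, 0.4]
position: [0.5982, -0.0011, 0.0324]
ft_force: [0.3, 0.4, -0.2]
```

```bash
python3 -m jog '[{"linear":[0,0.01,0.05],"roll":0},{"linear":[0,0,0.05],"roll":0},{"linear":[0,0,0.03],"roll":0},{"linear":[0,0,0],"roll":0},{"linear":[0,0,0],"roll":0}]' | egrep 'pos|ft'
for i in 1 2; do python3 -m jog '[{"linear":[0,0,0.02],"roll":0},{"linear":[0,0,0],"roll":0},{"linear":[0,0,0],"roll":0}]' | egrep 'pos|ft'; done
```

```text
position: [0.5982, -0.0007, 0.0273]
ft_force: [-0.6, -0.0, -0.7]
position: [0.5983, -0.0007, 0.0265]
ft_force: [0.4, 0.1, -0.1]
position: [0.5983, -0.0007, 0.0258]
ft_force: [0.2, 0.4, 0.5]
```

```bash
for i in 1 2; do python3 -m jog '[{"linear":[0,0,0.015],"roll":0},{"linear":[0,0,0],"roll":0},{"linear":[0,0,0],"roll":0}]' | egrep 'pos|ft'; done
```

```text
position: [0.5984, -0.0007, 0.0258]
ft_force: [-2.3, 0.1, 6.1]
position: [0.5985, -0.0007, 0.0257]
ft_force: [-2.7, 0.3, 9.0]
```

All forces are consistent, so the white bearing is home. Release, rise and go to the drum.

```bash
python3 -m jog '[{"linear":[0,0,0],"roll":0},{"linear":[0,0,0],"roll":0},{"linear":[0,0,0],"roll":0},{"linear":[0,0,-0.1],"roll":0},{"linear":[0,0,-0.3],"roll":0},{"linear":[0,0,-0.6],"roll":0},{"linear":[0,0,-0.6],"roll":0},{"linear":[0,0,-0.6],"roll":0},{"linear":[0,0,-0.5],"roll":0},{"linear":[0,0,0],"roll":0},{"linear":[0,0,0],"roll":0}]' 0.4 40
python3 - <<'E'
from h import *
s=env.observe(); c,im=wsnap("w15"); go(.445,-.370,.13,96); hsv=cv2.cvtColor(im,cv2.COLOR_BGR2HSV)
u,v=proj(c,[[.5983,0,.08]])[0].astype(int); m=box(im,u,v,52)&(im.min(2)>190); h=hull(m); print(u,v,h.min(0),h.max(0)); 
ring(c,m,.08,.0215)
E
```

```text
time_s: 32.22
position: [0.5986, -0.0007, 0.1334]
tool_rot: [[-0.995, -0.103, 0.002], [-0.103, 0.995, -0.0], [-0.002, -0.001, -1.0]]
ft_force: [0.9, 0.0, -0.4]
grip_width: 0.0594
gripper_force: 0.0
units [ 4.76 -8.79  0.06] roll -0.01 q6 -107.3
329 240 [277 188] [380 278]
free [ 0.5831 -0.0014  0.0399] fixedR [0.6045 0.0008] rms 0.00299
```

```bash
python3 -m jog '[{"linear":[0.26,-0.54,0],"roll":0},{"linear":[0.3,-0.55,0],"roll":0},{"linear":[0.3,-0.55,0],"roll":0},{"linear":[0.3,-0.55,0],"roll":0},{"linear":[0.3,-0.55,0],"roll":0},{"linear":[0.3,-0.55,0],"roll":0},{"linear":[0.3,-0.55,0],"roll":0},{"linear":[0.3,-0.55,0],"roll":0},{"linear":[0.3,-0.55,0],"roll":0},{"linear":[0.3,-0.55,0],"roll":0},{"linear":[0.3,-0.55,0],"roll":0},{"linear":[0.3,-0.55,0],"roll":0}]' 1 40| grep pos
python3 -m jog '[{"linear":[0.3,-0.55,0],"roll":0},{"linear":[0.3,-0.55,0],"roll":0},{"linear":[0.3,-0.55,0],"roll":0},{"linear":[0.3,-0.55,0],"roll":0},{"linear":[0,0,0],"roll":0},{"linear":[0,0,0],"roll":0},{"linear":[0,0,0],"roll":0}]' | egrep 'pos|grip_w'
python3 - <<'E'
from h import *
s=env.observe(); c,im=wsnap("w16"); print(proj(c,[[.445,-.37,.066]]),s["q"])
E
```

```text
position: [0.4827, -0.2782, 0.1311]
position: [0.445, -0.3693, 0.1316]
grip_width: 0.0856
[[327.0761019  234.90141429]] [-5.14156708e+01  2.75278781e+01  7.54828956e+01  1.43936103e-02
  7.71101182e+01 -1.47345929e+02]
```

View pics/w16.png

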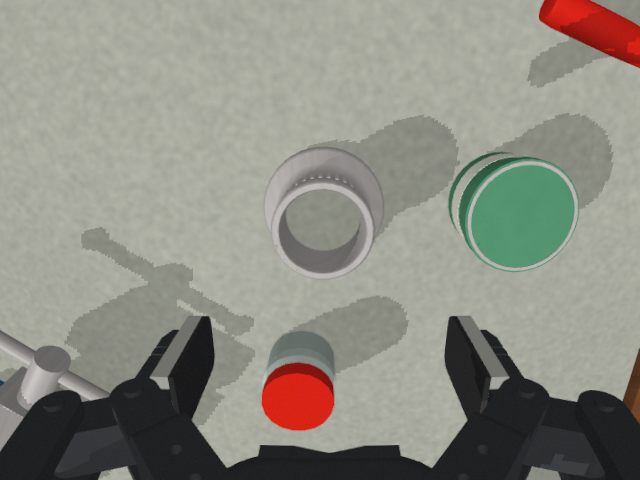

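The drum rim is centred near (323,230) and the tin is at (522,213), with space beside it. The jar is at (298,395), beyond the fingers. I refine the rim centre.

Run:
```python
from h import *
c=optics.calibration("wrist"); im=cv2.imread("pics/w16.png").astype(int); B,G,R=im[:,:,0],im[:,:,1],im[:,:,2]
print("rim",im[275,323],"floor",im[290,323])
m=(B>G-1)&box(im,323,215,78)&(im.max(2)>60); m=cv2.morphologyEx(m.astype(np.uint8),cv2.MORPH_OPEN,np.ones((3,3)))
h=hull(m); print(h.min(0),h.max(0)); h=h[h[:,1]>225]; P=onplane(c,h,.066); print(len(h),circ(P),fit(P,.0335))
o,_=fit(P,.0335); go(o[0],o[1],.002,96)
```

```text
rim [181 184 187] floor [154 166 164]Traceback (most recent call last):
  File "<stdin>", line 5, in <module>
  File "h.py", line 16, in hull
    return cv2.convexHull(max(cs,key=cv2.contourArea))[:,0]
                          ~~~^^^^^^^^^^^^^^^^^^^^^^^^
ValueError: max() iterable argument is empty
```

Run:
```python
from h import *
c=optics.calibration("wrist"); im=cv2.imread("pics/w16.png").astype(int); B,G,R=im[:,:,0],im[:,:,1],im[:,:,2]
m=(R-G>=1)&box(im,323,215,78); m=cv2.morphologyEx(m.astype(np.uint8),cv2.MORPH_OPEN,np.ones((3,3)))
h=hull(m); print(h.min(0),h.max(0)); h=h[h[:,1]>232]; P=onplane(c,h,.066); print(len(h),circ(P),fit(P,.0335))
o,_=fit(P,.0335); go(o[0],o[1],.002,96)
```

```text
[264 147] [383 279]
17 (array([ 0.44346419, -0.37305715]), np.float64(0.03257117411841856)) (array([ 0.4424, -0.3731]), 0.00019)
units [ 0.08 -0.1   3.25] roll -0.01 q6 -147.3
```

```bash
python3 -m jog '[{"linear":[0.06,-0.1,0],"roll":0},{"linear":[0,0,0.4],"roll":0},{"linear":[0,0,0.5],"roll":0},{"linear":[0,0,0.5],"roll":0},{"linear":[0,0,0.5],"roll":0},{"linear":[0,0,0.5],"roll":0},{"linear":[0,0,0.4],"roll":0},{"linear":[0,0,0.3],"roll":0},{"linear":[0,0,0.2],"roll":0},{"linear":[0,0,0],"roll":0},{"linear":[0,0,0],"roll":0}]' | egrep 'pos|ft'
python3 -m jog '[{"linear":[0,0,0],"roll":0},{"linear":[0,0,0],"roll":0},{"linear":[0,0,0],"roll":0},{"linear":[0,0,0],"roll":0},{"linear":[0,0,0],"roll":0},{"linear":[0,0,0],"roll":0}]' -1 60
```

```text
position: [0.4434, -0.3742, 0.0007]
ft_force: [0.2, -0.5, -0.4]
time_s: 35.32
position: [0.4436, -0.3746, 0.0021]
tool_rot: [[-0.995, -0.104, 0.001], [-0.104, 0.995, -0.002], [-0.001, -0.002, -1.0]]
ft_force: [-1.0, 2.6, 6.8]
grip_width: 0.0637
gripper_force: 66.1
```

```bash
python3 -m jog '[{"linear":[0,0,-0.05],"roll":0},{"linear":[0,0,-0.15],"roll":0},{"linear":[0,0,-0.3],"roll":0},{"linear":[0,0,-0.4],"roll":0},{"linear":[0,0,-0.5],"roll":0},{"linear":[0,0,-0.5],"roll":0},{"linear":[0,0,-0.5],"roll":0},{"linear":[0,0,-0.5],"roll":0},{"linear":[0,0,-0.4],"roll":0},{"linear":[0,0,-0.2],"roll":0},{"linear":[0,0,0],"roll":0},{"linear":[0,0,0],"roll":0}]' - 60
python3 -c "
from h import *
go(0.5975,-0.0003,0.14,96)"
```

```text
time_s: 36.32
position: [0.4429, -0.374, 0.14]
tool_rot: [[-0.995, -0.103, -0.001], [-0.103, 0.995, 0.001], [0.0, 0.001, -1.0]]
ft_force: [-0.8, 0.5, -4.9]
grip_width: 0.0636
gripper_force: 67.2
units [-4.81  8.89  0.  ] roll -0.01 q6 -147.8
```

```bash
python3 -m jog '[{"linear":[-0.15,0.28,0],"roll":0},{"linear":[-0.28,0.52,0],"roll":0},{"linear":[-0.28,0.52,0],"roll":0},{"linear":[-0.28,0.52,0],"roll":0},{"linear":[-0.28,0.52,0],"roll":0},{"linear":[-0.28,0.52,0],"roll":0},{"linear":[-0.28,0.52,0],"roll":0},{"linear":[-0.28,0.52,0],"roll":0},{"linear":[-0.28,0.52,0],"roll":0},{"linear":[-0.28,0.52,0],"roll":0},{"linear":[-0.28,0.52,0],"roll":0},{"linear":[-0.28,0.52,0],"roll":0}]' | grep pos
python3 -m jog '[{"linear":[-0.28,0.52,0],"roll":0},{"linear":[-0.28,0.52,0],"roll":0},{"linear":[-0.28,0.52,0],"roll":0},{"linear":[-0.28,0.52,0],"roll":0},{"linear":[-0.28,0.52,0],"roll":0},{"linear":[-0.18,0.29,0],"roll":0},{"linear":[0,0,0],"roll":0},{"linear":[0,0,0],"roll":0},{"linear":[0,0,0],"roll":0}]'
python3 - <<'E'
from h import *
s=env.observe(); c,im=wsnap("w17"); cv2.imwrite("pics/w17.png",im); print(s["position"])
g=cv2.cvtColor(im,cv2.COLOR_BGR2GRAY); print([im[v,329].tolist() for v in range(380,480,6)])
for lo,hi in ((.066,0),): print("rim far edge expected px",proj(c,[np.array([s["position"][0]+.0335,s["position"][1],s["position"][2]-.002+.066]),np.array([.5983,0,.028]),np.array([.5983,0,.084])]))
E
```

```text
position: [0.5466, -0.1201, 0.1392]
time_s: 38.07
position: [0.5974, -0.0013, 0.14]
tool_rot: [[-0.995, -0.103, -0.001], [-0.103, 0.995, -0.0], [0.001, -0.0, -1.0]]
ft_force: [-0.6, -0.2, -3.9]
grip_width: 0.0633
gripper_force: 67.3
[ 0.59737624 -0.00130792  0.13995752]
[[115, 116, 119], [112, 115, 117], [113, 115, 117], [114, 117, 120], [113, 115, 118], [117, 118, 121], [115, 118, 120], [125, 128, 129], [192, 194, 198], [137, 148, 146], [141, 152, 150], [142, 152, 150], [121, 130, 129], [36, 36, 34], [38, 37, 34], [40, 40, 37], [39, 37, 36]]
rim far edge expected px [[318.28187503 433.78098326]
 [330.17516648 216.35494044]
 [330.32912501 241.71851099]]
```

View pics/w17.png

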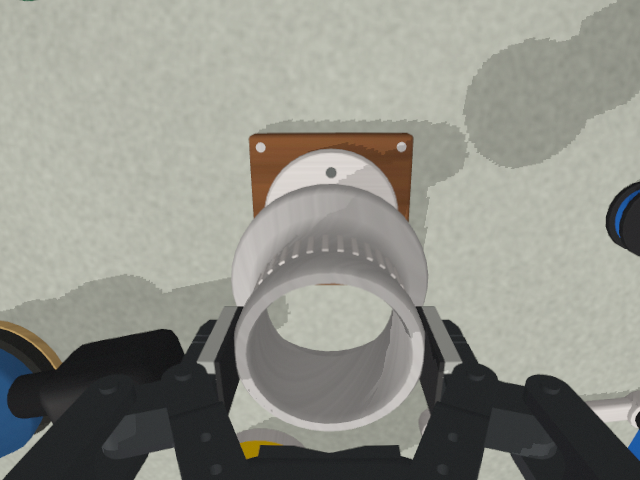

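The drum is held upright, its rim centred about (330,350), and the base is behind it at u≈330. I compute the rim centre.

Run:
```python
from h import *
c=optics.calibration("wrist"); s=env.observe(); im=cv2.imread("pics/w17.png").astype(int)
pts=[]
for u in range(272,392,3):
    b=(im[385:445,u,2]-im[385:445,u,1])>=1; k=np.nonzero(b)[0]; 
    if len(k): pts.append((u,385+k[k<58].max()+.5))
P=onplane(c,pts,s["position"][2]-.0015+.066); print(pts[::6],circ(P),fit(P,.0335)); plate(c,im.astype(np.uint8),200); 
o=circ(P)[0]; print("TCP target", s["position"][:2]+np.array([.5983,-.0002])-o)
```

```text
[(272, np.float64(442.5)), (290, np.float64(442.5)), (308, np.float64(428.5)), (326, np.float64(430.5)), (344, np.float64(429.5)), (362, np.float64(425.5)), (380, np.float64(418.5))] (array([0.62942509, 0.00269703]), np.float64(0.013268871274702734)) (array([0.6584, 0.0127]), 0.00184)
plate [ 0.5319 -0.0076] 0.0725 fixed (array([0.5249, 0.0148]), 0.00066)
TCP target [ 0.56629779 -0.00446498]
```

Run:
```python
from h import *
c=optics.calibration("wrist"); s=env.observe()
pts=[(308,428.5),(326,430.5),(344,429.5),(362,425.5),(380,418.5)]
P=onplane(c,pts,s["position"][2]-.0015+.066); o,r=fit(P,.0335); print(circ(P),o,r)
for oo in (o,): go(*(np.array(s["position"][:2])+np.array([.5983,-.0002])-oo),.0295,96)
```

```text
(array([ 0.59550101, -0.00130109]), np.float64(0.0330781283022051)) [ 0.5951 -0.0014] 4e-05
units [-0.09  0.02  2.77] roll -0.03 q6 -107.4
```

```bash
python3 -m jog '[{"linear":[-0.08,0.02,0],"roll":0},{"linear":[0,0,0.2],"roll":0},{"linear":[0,0,0.3],"roll":0},{"linear":[0,0,0.3],"roll":0},{"linear":[0,0,0.2],"roll":0},{"linear":[0,0,0.1],"roll":0},{"linear":[0,0,0.1],"roll":0},{"linear":[0,0,0],"roll":0},{"linear":[0,0,0],"roll":0}]' | egrep 'pos|ft'
python3 -m jog '[{"linear":[0,0,0.1],"roll":0},{"linear":[0,0,0.1],"roll":0},{"linear":[0,0,0.1],"roll":0},{"linear":[0,0,0.1],"roll":0},{"linear":[0,0,0],"roll":0},{"linear":[0,0,0],"roll":0}]' | egrep 'pos|ft'
python3 -m jog '[{"linear":[0,0,0.1],"roll":0},{"linear":[0,0,0.1],"roll":0},{"linear":[0,0,0.1],"roll":0},{"linear":[0,0,0.1],"roll":0},{"linear":[0,0,0],"roll":0},{"linear":[0,0,0],"roll":0}]' | egrep 'pos|ft'
```

```text
position: [0.6011, 0.0003, 0.0928]
ft_force: [0.0, 0.7, -5.0]
position: [0.6008, 0.0004, 0.0762]
ft_force: [0.2, 0.1, -5.1]
position: [0.6008, 0.0004, 0.0602]
ft_force: [-1.0, -0.5, -3.5]
```

```bash
python3 -m jog '[{"linear":[0,0,0.1],"roll":0},{"linear":[0,0,0.1],"roll":0},{"linear":[0,0,0.1],"roll":0},{"linear":[0,0,0.1],"roll":0},{"linear":[0,0,0],"roll":0},{"linear":[0,0,0],"roll":0}]' | egrep 'pos|ft'
python3 -m jog '[{"linear":[0,0,0.08],"roll":0},{"linear":[0,0,0.07],"roll":0},{"linear":[0,0,0.06],"roll":0},{"linear":[0,0,0.04],"roll":0},{"linear":[0,0,0],"roll":0},{"linear":[0,0,0],"roll":0}]' | egrep 'pos|ft'
python3 -m jog '[{"linear":[0,0,0.03],"roll":0},{"linear":[0,0,0],"roll":0},{"linear":[0,0,0],"roll":0}]' | egrep 'pos|ft'
```

```text
position: [0.6008, 0.0004, 0.0442]
ft_force: [-0.5, 0.7, -4.4]
position: [0.6009, 0.0004, 0.0344]
ft_force: [-0.2, -0.0, -4.8]
position: [0.601, 0.0004, 0.0333]
ft_force: [-0.1, -0.8, -4.7]
```

```bash
python3 -m jog '[{"linear":[0,0,0.03],"roll":0},{"linear":[0,0,0.02],"roll":0},{"linear":[0,0,0],"roll":0},{"linear":[0,0,0],"roll":0}]' | egrep 'pos|ft'
for i in 1 2; do python3 -m jog '[{"linear":[0,0,0.02],"roll":0},{"linear":[0,0,0],"roll":0},{"linear":[0,0,0],"roll":0}]' | egrep 'pos|ft'; done
```

```text
position: [0.6009, 0.0004, 0.0312]
ft_force: [-0.1, 0.1, -4.4]
position: [0.6009, 0.0004, 0.0305]
ft_force: [0.1, -0.8, -4.0]
position: [0.6011, 0.0004, 0.0302]
ft_force: [-2.1, 0.7, 1.7]
```

```bash
for i in 1 2; do python3 -m jog '[{"linear":[0,0,0.015],"roll":0},{"linear":[0,0,0],"roll":0},{"linear":[0,0,0],"roll":0}]' | egrep 'pos|ft'; done
```

```text
position: [0.6011, 0.0004, 0.0301]
ft_force: [-4.9, 1.1, 6.0]
position: [0.6011, 0.0004, 0.0301]
ft_force: [-5.4, 1.4, 10.3]
```

The drum is home at exactly +28 mm. Release slowly, rise and check numerically, since the picture allowance is used up.

```bash
python3 -m jog '[{"linear":[0,0,0],"roll":0},{"linear":[0,0,0],"roll":0},{"linear":[0,0,0],"roll":0},{"linear":[0,0,0],"roll":0},{"linear":[0,0,-0.1],"roll":0},{"linear":[0,0,-0.3],"roll":0},{"linear":[0,0,-0.5],"roll":0},{"linear":[0,0,-0.6],"roll":0},{"linear":[0,0,-0.6],"roll":0},{"linear":[0,0,-0.6],"roll":0},{"linear":[0,0,0],"roll":0},{"linear":[0,0,0],"roll":0}]' 1 40
python3 - <<'E'
from h import *
c,im=wsnap("w18"); im=im.astype(int); u,v=proj(c,[[.5983,0,.094]])[0]; print("rim px",u,v)
hsv=cv2.cvtColor(im.astype(np.uint8),cv2.COLOR_BGR2HSV)
# far rim edge against brown pad / plate: down the centre columns, from rim into pad
for uu in (int(u)-30,int(u),int(u)+30): print(uu,[(vv,im[vv,uu].tolist()) for vv in range(int(v)+20,int(v)+110,6)])
E
```

```text
time_s: 43.45
position: [0.6015, 0.0003, 0.1378]
tool_rot: [[-0.995, -0.103, 0.003], [-0.103, 0.995, -0.001], [-0.003, -0.001, -1.0]]
ft_force: [0.1, 0.1, -0.2]
grip_width: 0.0854
gripper_force: 0.0
rim px 328.4036093427474 241.52104489341096
298 [(261, [105, 106, 109]), (267, [106, 107, 109]), (273, [106, 107, 110]), (279, [155, 159, 161]), (285, [185, 188, 192]), (291, [172, 184, 181]), (297, [170, 182, 179]), (303, [168, 180, 178]), (309, [166, 179, 176]), (315, [169, 181, 179]), (321, [166, 178, 176]), (327, [167, 179, 177]), (333, [170, 182, 180]), (339, [172, 184, 182]), (345, [166, 179, 176])]
328 [(261, [221, 234, 235]), (267, [176, 189, 195]), (273, [110, 112, 114]), (279, [110, 112, 114]), (285, [112, 113, 115]), (291, [186, 189, 193]), (297, [163, 174, 172]), (303, [169, 181, 179]), (309, [165, 178, 175]), (315, [166, 178, 175]), (321, [167, 179, 176]), (327, [166, 177, 175]), (333, [166, 177, 175]), (339, [168, 180, 177]), (345, [167, 179, 176])]
358 [(261, [103, 105, 107]), (267, [105, 106, 109]), (273, [117, 118, 120]), (279, [125, 128, 129]), (285, [183, 185, 189]), (291, [167, 179, 176]), (297, [170, 182, 180]), (303, [171, 183, 181]), (309, [167, 178, 176]), (315, [166, 178, 176]), (321, [171, 183, 181]), (327, [167, 178, 177]), (333, [173, 186, 183]), (339, [170, 182, 180]), (345, [169, 181, 179])]
```

Run:
```python
from h import *
c=optics.calibration("wrist"); im=cv2.imread("pics/w18.png").astype(int); pts=[]
for u in range(282,376,3):
    b=(im[235:325,u,2]-im[235:325,u,1])>=1; 
    k=np.nonzero(b)[0]; pts.append((u,235+k.max()+.5))
P=onplane(c,pts,.094); print(circ(P),fit(P,.0335))
ins=box(im,329,246,30); g=im.astype(np.uint8).min(2); m=ins&(g>205); ys,xs=np.nonzero(m); print("white cage seen inside",m.sum(),xs.min(),xs.max(),ys.min(),ys.max()); print("pred stem top",proj(c,[[.5983,0,.084]]),"cage L/R",proj(c,[[.5983,-.0215,.08],[.5983,.0215,.08]]))
# bystanders from the top camera vs the start
t=optics.get_image("top")[:,:,::-1].astype(int); a=cv2.imread("pics/top0.png").astype(int); d=np.abs(t-a).max(2)>40
for n,x,y in (("tape",160,173),("block",207,170),("tin",416,237),("jar",475,172),("pink",148,306),("green",462,332)): print(n,d[y-22:y+22,x-22:x+22].sum())
```

```text
(array([5.94739827e-01, 5.50772069e-05]), np.float64(0.036770718089836237)) (array([0.6591, 0.0065]), 0.00519)
white cage seen inside 505 308 358 216 266
pred stem top [[328.07472762 237.93151009]] cage L/R [[292.78048971 232.33366918]
 [363.22030757 239.2081777 ]]
tape 0
block 0
tin 0
jar 0
pink 1690
green 0
```

Run:
```python
from h import *
c=optics.calibration("wrist"); im=cv2.imread("pics/w18.png").astype(int); pts=[]
for u in range(282,376,3):
    col=im[255:300,u]; b=(col[:,2]-col[:,1])>=2; k=np.nonzero(b)[0]
    if len(k): pts.append((u,255+k.max()+.5))
P=onplane(c,pts,.094); print(pts[::5],circ(P),fit(P,.0335))
t=optics.get_image("top")[:,:,::-1]; a=cv2.imread("pics/top0.png")
for i in (a,t):
    h=cv2.cvtColor(i,cv2.COLOR_BGR2HSV); m=(h[:,:,1]>70)&(h[:,:,0]>160)&(h[:,:,2]>130)&box(i,148,306,40); ys,xs=np.nonzero(m); print(m.sum(),xs.mean(),ys.mean(),i[306,148],i[330,140],i[285,165])
```

```text
[(282, np.float64(280.5)), (297, np.float64(286.5)), (312, np.float64(293.5)), (327, np.float64(295.5)), (342, np.float64(294.5)), (357, np.float64(288.5)), (372, np.float64(280.5))] (array([5.94009628e-01, 1.67580281e-04]), np.float64(0.03649590203802306)) (array([0.6581, 0.0056]), 0.00515)
2234 149.16025067144136 305.6217547000895 [91 89 93] [139 111 221] [142 114 222]
108 131.64814814814815 327.99074074074076 [ 95 114 127] [72 87 97] [124 148 164]
```

Run:
```python
from h import *
t=optics.get_image("scene")[:,:,::-1]; a=cv2.imread("pics/scene0.png"); d=np.abs(t.astype(int)-a.astype(int)).max(2)>40
print("pink diff",d[180:222,450:512].sum(),"tin",d[220:260,178:216].sum(),"jar",d[272:312,92:130].sum(),"tape",d[285:330,472:528].sum(),"block",d[290:330,420:465].sum())
c=optics.calibration("scene"); print("pred rim L/R",proj(c,[[.597,-.0335,.094],[.597,.0335,.094],[.597,-.046,.028],[.597,.046,.028]]).round(1).tolist())
for v in (int(x) for x in np.linspace(265,325,7)): print(v,np.nonzero(d[v,260:350])[0][[0,-1]]+260 if d[v,260:350].any() else None)
print(env.observe()["q"].round(1))
```

```text
pink diff 989 tin 0 jar 0 tape 0 block 0
pred rim L/R [[285.9, 283.8], [322.2, 285.2], [280.6, 306.4], [328.5, 308.3]]
265 None
275 None
285 [289 313]
295 [287 319]
305 [286 327]
315 [301 326]
325 [309 312]
[ -11.2   29.5   71.3    0.    79.3 -107.2]
```

Run:
```python
from h import *
t=optics.get_image("scene")[:,:,::-1]; a=cv2.imread("pics/scene0.png")
for i in (a,t):
    h=cv2.cvtColor(i,cv2.COLOR_BGR2HSV); m=(h[:,:,1]>60)&((h[:,:,0]>160)|(h[:,:,0]<3))&box(i,480,198,38)
    ys,xs=np.nonzero(m); print(m.sum(),xs.min(),xs.max(),ys.min(),ys.max(),i[198,470],i[210,490],i[190,455])
```

```text
1887 445 516 180 225 [133 105 226] [120  96 214] [136 109 227]
1881 445 515 180 225 [105  81 183] [106  81 186] [139 115 232]
```

The pink base has not moved: it is only in the arm's shadow, and from above it is hidden behind the elbow. The drum is home and all four bystanders are unchanged, so I hand in.

```bash
python3 -c "
from rig import env
print(env.close_job())"
```

```text
the job is handed in; nothing more can be done
None
```

The winch is reassembled on the brown base in the order asked (black bearing, brass spacer, white bearing, drum skirt down), each lowered until it met its seat at the expected height and then released; the four bystanders did not move, and I handed the job in at about 44 s.

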